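Level the terrarium stand

TASK

The low terrarium stand has to be level along its length before the tank goes on it: take the spirit level out of the tool tray, lay it gently upright on the shelf along its length and let go, then turn the stand's hand wheel foot until the bubble sits centred between its two lines. Finally press the spirit level down on the shelf with about 10 N to prove that the stand holds its level under load, and finish while still pressing, with the bubble still centred. Do not disturb the other things on the bench.

Things in the scene. Friction and masses are not known exactly. Their poses are not given: they have to be found in the camera images.
- level: spirit level: aluminium bar 230 mm long, 24 mm thick, 45 mm tall, 0.35 kg, standing upright on its 24 mm base in the tool tray. Origin at the centre of its underside; x along its length (the +x end has the round plumb vial in its side, 75 mm from the middle), z up. The long vial with the bubble lies in a black housing in the middle of its top, read from above; the housing's top is flush with the bar's top, which may be pressed anywhere.
- bubble (a joint): where the bubble stands in the level's long vial, m: 0 midway between the two lines, positive towards the level's +x end, +-0.016 at the vial's ends. The bubble (11.5 mm long) fits between the two black lines with about 1.5 mm to spare either way. It floats towards the higher end, 1 mm for each 1.25 mm per metre (0.00125 rad) of slope, and takes about 1 s to settle.
- shelf: the stand's shelf: grey board 280 x 200 mm, 12 mm thick, in a black frame, its top 85 mm above the bench. x along its length (towards the hand wheel), z up, square to the board. Origin under the board's middle, 69 mm below its top. The shelf tips about its y axis (at the start by less than 0.012 rad, which end is low is seen on the bubble) and only the hand wheel moves it, but for a give of less than 0.1 mm of bubble for each newton pressed far off its middle.
- shelf_top (a point): middle of the top face of the shelf board; the board reaches 140 mm either way along the shelf's x and 100 mm either way along its y.
- foot_grip (a point): point on the upright axis of the hand wheel at the height to grip it: black fluted hand wheel 46 mm in diameter, 30 mm high (100 to 130 mm above the bench, this point 117 mm), which stays at that height within 1 mm; on the shelf's centre line, 185 mm in +x from the board's middle, so 45 mm beyond the board's end. Below the wheel, up to 71 mm above the bench, is the ear of the stand it screws through.
- foot (a joint): angle of the hand wheel foot, rad, growing clockwise seen from above, 0 to 9. One full turn clockwise raises that end of the shelf by 5 mm (0.0026 rad of slope for each radian, so 0.48 rad of turn for each mm of bubble). It turns stiffly (0.1 N m) at any angle and stays where it is left; the level setting is different each time because the two locked feet stand at unknown heights.
- tray: grey open tool tray 290 x 210 mm, walls 32 mm high and 4 mm thick, floor 4 mm thick, fixed. Origin at the centre of its underside, x along its length. The level lies along it, left of its middle; a screwdriver lies on the other side.
- screwdriver: screwdriver 190 mm long lying in the tray along its length: leave it there
- cup: clear plastic cup, 88 mm across, 115 mm tall: leave it alone
- fan: 80 mm cooling fan, 40 mm tall, black, lying on four rubber feet: leave it alone
- jar: white jar, 64 mm across, 85 mm tall: leave it alone
- mister: clear bottle with black cap, 68 mm across, 150 mm tall: leave it alone
- dish: grey stone water dish, 120 mm across, 30 mm tall: leave it alone
- tongs: steel feeding tongs 190 mm long lying flat on the bench to the right of the tray, 10 mm tall: leave them alone
Not all that is in view belongs to the job. Of the things that look like the level, the larger one is meant.

How it is judged (in metres and radians):
On the way, in this order (a step that is already met when the one before it is completed fails the run):
1. the spirit level is lifted clear of the tray (z of level in the frame of tray above 0.05 m and contact force between level and tray below 0.1 N), for 0.1 s.
2. the level lies upright along the shelf, let go, showing that the shelf slopes (contact force between level and shelf above 1 N and angle between the x axis of level and the x axis of shelf, either way round below 0.2 rad and angle between level's own z axis and vertical below 0.05 rad and contact force between level and the fingers below 0.3 N and contact force between level and the arm below 0.3 N and (value of joint bubble above 0.002 m or value of joint bubble below -0.002 m)), for 0.3 s.
3. the foot has been turned until the shelf is level and the bubble of the free-lying level centred (contact force between level and shelf above 1 N and angle between the x axis of level and the x axis of shelf, either way round below 0.2 rad and angle between level's own z axis and vertical below 0.05 rad and contact force between level and the fingers below 0.3 N and contact force between level and the arm below 0.3 N and value of joint bubble between -0.0015 and 0.0015 m and angle between shelf's own z axis and vertical below 0.0025 rad), for 0.3 s.
At the end, for the whole second after the job is handed in: the robot is pressing on the level (more than 4 N, so that level and shelf meet with more than 7.5 N), the level upright on the shelf and along it within 0.2 rad, the bubble within 1.5 mm of the middle, and the shelf itself level within 0.0025 rad (contact force between level and shelf above 1 N and angle between the x axis of level and the x axis of shelf, either way round below 0.2 rad and angle between level's own z axis and vertical below 0.05 rad and value of joint bubble between -0.0015 and 0.0015 m and angle between shelf's own z axis and vertical below 0.0025 rad and contact force between level and shelf above 7.5 N and (contact force between level and the fingers above 4 N or contact force between level and the arm above 4 N)); the arm keeps its last pose, push and grip.
It fails at once if the level is slammed or pressed onto the shelf with more than 60 N (contact force between level and shelf above 60 N).
It fails at once if the level falls over (angle between level's own z axis and vertical above 0.8 rad).
It fails at once if one of the other things is disturbed (moved more than 30 mm) (distance of any of screwdriver, cup, fan, jar, mister, dish, tongs from where it was at the start of the episode above 0.03 m).
It also fails if it takes over 72 s, if anything falls off the work surface, if the arm or the gripper's body presses on something with over 40 N, if the wrist force passes 120 N, or if a joint passes its speed limit or range.

ROBOT

A 7-joint arm with a two-finger parallel gripper is mounted at the origin on the work surface. World frame = base frame: x ahead of the robot, y to its left, z up, the work surface at z = 0. Lengths are in mm, angles in rad, forces in N, time in s.
With the tool pointing down it reaches from about 400 to 875 mm from the base axis. Payload 4.4 kg.
Tool frame: the origin (TCP) lies midway between the tips of the shut fingers; the grasp point (between the pads) lies 19 mm behind it; z points along the fingers, y is the line along which they close (so a half turn about z gives the same grasp; the last joint's range is limited). The gripper opens to 85 mm and grips with 20 to 120 N. Pads are 22 mm wide; open, the fingers measure 114 mm over their backs; the gripper's body (76 mm by 85 mm) begins 54 mm behind the grasp point. The pads swing forward as they close: fully open they stand 13 mm farther back than shut.
Start: joints at [-1.276, 0.628, 0.038, 1.517, -0.027, 0.996, -0.02], TCP at [229.442, 608.173, 231.313] pointing down, gripper open.
Joint ranges: [-3.06, 3.06], [-0.37, 2.12], [-1.25, 1.32], [0.18, 2.47], [-1.1, 4.24], [0.23, 1.98], [-2.94, 2.94]. Speed limits (rad/s): [2.57, 2.57, 3.14, 3.14, 3.14, 3.14, 3.14].

INTERFACE

Orientations are given as [roll, pitch, yaw] about the fixed x, y, z axes, in that order (R = Rz(yaw) Ry(pitch) Rx(roll)).
In Python, from cell import ctrl gives the robot as it stands. The module is installed in compiled form; this text tells all that it offers.
- The arm moves only by the tool step_arm, never from a script. Its argument "commands" is one flat list of numbers, 7 for each row, row after row: the shift along the tool's x, y, z in cm, then the turn, a rotation vector about the tool's x, y, z in rad, then the opening, from 0 (shut) to 1 (fully open). A call has 1 to 10 rows; each row is the pose to reach, as a shift and turn from the pose commanded when the call began, along the tool's axes at that moment; what a row does not reach only later rows make up. A row lasts 1/10 s, in which the tool goes at most 50 mm and 8.59 degrees, less where a joint would pass 70% of its speed; a pose out of reach is approached as far as the arm can. A call with a gripper value outside its range is refused whole. The fingers move at their own pace and stop on an object; the grip force is fixed at half the most. Time passes only in rows, so rows that repeat a pose let the fingers close. It gives the time, the measured TCP pose, the force, the opening and the grip force at its end, in the units of the state.
- ctrl.read_state(): the state, without advancing time (a new reading comes with each control period).
- ctrl.get_image(name): name is "scene" or "top" or "wrist"; returns a dict with "image" (384x512x3 uint8, red, green, blue), "range_z" (384x512 float32, mm along the optical axis (not along the pixel's ray), 0 where there is no reading), "vfov" (degrees; the focal length in pixels is half the picture's height over the tangent of half this angle, whatever the lens; pixels are square), "cx", "cy" (the principal point, pixels), "world_to_cam" (4x4, takes a point from world to camera coordinates). Camera axes: x right, y down, z forward; pixel columns grow to the right and rows downward; lengths in mm; the calibration is good to about 2 mm. A picture is of the moment at which its call begins.
- ctrl.finish_job(): hands the job in; it is judged then, once.
The state is a dict: "clock": time; "qpos": joint angles; "qd": joint speeds; "tau": joint torques, N m; "eef_pos": TCP position; "tool_rot": TCP orientation; "force": force on the tool from outside, world axes, zero at the start; "torque": the same for the moment, N m; "width": finger opening in mm; "gripper_force": force on a finger pad.
Only numpy, scipy, OpenCV 4.12 (cv2) and the standard library are available. Lean on these libraries where they do the work, as an engineer would, in place of code of your own. Each camera call takes 0.05 s, during which the arm holds its last target. There are 200 camera calls.

## Working session

There is one attempt and no reset: what is moved stays moved. The work goes in short steps, Python scripts to look and compute and a tool call to move; the robot and the scene stay as the last step left them, time stands still between calls to the robot, and variables do not carry over. Pictures are saved under pics/ and viewed, at most 10 in all, crops included, and the job is handed in when it is done.

Besides the shell and the picture viewer there is one more tool, called after "Request:" by a JSON object that holds its "name" and its "arguments". step_arm: Moves the arm, as the interface text tells. Its arguments: {"type":"object","properties":{"commands":{"type":"array"}},"required":["commands"]}

```bash
mkdir -p pics; cat > h.py <<'E'
import numpy as np, cv2
from cell import ctrl
def grab(n):
    d=ctrl.get_image(n); d['f']=d['image'].shape[0]/2/np.tan(np.radians(d['vfov'])/2); return d
def ray(d,u,v,z):
    T=np.linalg.inv(d['world_to_cam']); c=T[:3,3]; r=T[:3,:3]@np.array([(u-d['cx'])/d['f'],(v-d['cy'])/d['f'],1])
    return c+r*(z-c[2])/r[2]
def cloud(d):
    z=d['range_z']; v,u=np.indices(z.shape)
    P=np.stack([(u-d['cx'])/d['f']*z,(v-d['cy'])/d['f']*z,z,np.ones_like(z)],-1)
    return (P@np.linalg.inv(d['world_to_cam']).T)[...,:3]
def save(n,im,s=1): cv2.imwrite('pics/'+n+'.png',cv2.resize(im[...,::-1],None,fx=s,fy=s,interpolation=cv2.INTER_CUBIC))
E
python3 - <<'E'
from h import *
a=grab('top');b=grab('scene')
im=np.vstack([a['image'],b['image']])
save('top',a['image'],1.5);save('scene',b['image'],1)
np.save('top.npy',a,allow_pickle=True)
s=ctrl.read_state();print(s)
print(a['world_to_cam'],a['f'])
E
```

```text
{'clock': 0.1, 'qpos': array([-1.27576639,  0.629254  ,  0.03846071,  1.51827824, -0.02703871,
        0.99628094, -0.02004016]), 'qd': array([-0.00083607, -0.00272751, -0.0012793 , -0.00307872, -0.00042682,
        0.00040808,  0.0006279 ]), 'tau': array([ 4.60285184e-03, -5.64540195e+01,  1.23052541e+00, -1.93974602e+01,
        1.11267608e-02,  5.41687521e-03,  3.28660299e-06]), 'eef_pos': array([229.25517265, 607.63065617, 230.47780564]), 'tool_rot': array([-3.13989009e+00, -5.74149872e-06,  2.78068835e+00]), 'force': array([ 0.54140066,  0.38395123, -0.0834558 ]), 'torque': array([-0.0392242 , -0.01900531,  0.00990254]), 'gripper_force': 0.0, 'width': 85.24980374617898}
[[-6.21833809e-02 -9.98052020e-01 -5.03914110e-03  9.06441833e+00]
 [-9.74259035e-01  6.17955644e-02 -2.16796314e-01  5.35209350e+02]
 [ 2.16685396e-01 -8.57169906e-03 -9.76203854e-01  1.35885387e+03]
 [ 0.00000000e+00  0.00000000e+00  0.00000000e+00  1.00000000e+00]] 461.37054849806816
```

View pics/top.png

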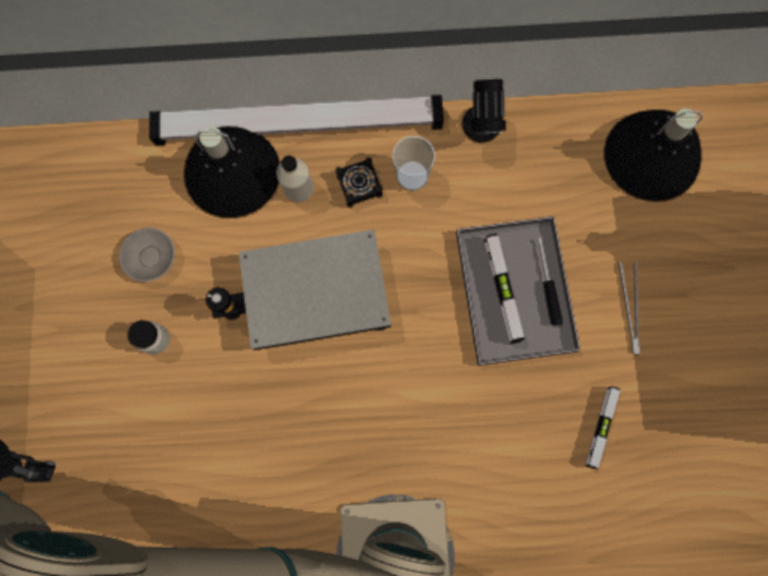

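The picture (1.5x) shows two level-like bars: one in the tray at (505,288), the other on the bare bench at (602,428). The one in the tray is longer and lies where the description puts it. The shelf is at (315,288), with the wheel at about (220,300). I'll measure these and confirm with a crop.

```bash
python3 - <<'E'
from h import *
a=np.load('top.npy',allow_pickle=True).item(); im=a['image']; P=cloud(a)
save('crop',im[140:320,290:430],4 if 0 else 3.3)
hsv=cv2.cvtColor(im,cv2.COLOR_RGB2HSV)
def rect(m,z,name):
    n,l,st,c=cv2.connectedComponentsWithStats(m.astype(np.uint8)); 
    for i in range(1,n):
        if st[i,4]<60: continue
        v,u=np.where(l==i); W=np.array([ray(a,x,y,z)[:2] for x,y in zip(u,v)]).astype(np.float32)
        print(name,st[i],cv2.minAreaRect(W),'z',np.median(P[v,u,2]))
g=np.zeros(im.shape[:2],bool); g[150:235,315:360]=1; 
m=(hsv[...,2]>130)&(hsv[...,1]<60)
g2=g.copy(); g2[255:320,385:420]=1
rect(cv2.morphologyEx(((m|((hsv[...,0]>30)&(hsv[...,0]<60)&(hsv[...,1]>120)))&g2).astype(np.uint8),cv2.MORPH_CLOSE,np.ones((15,15))),49,'level')
s=np.zeros_like(g); s[145:240,150:265]=1
rect((abs(P[...,2]-85)<8)&s,85,'shelf')
w=np.zeros_like(g); w[180:220,130:165]=1
rect((P[...,2]>118)&(P[...,2]<142)&w,130,'wheel')
rect((hsv[...,2]<50)&w,130,'wheeldark')
E
```

```text
level [325 157  24  69 554] ((514.4840087890625, -255.92738342285156), (216.55343627929688, 29.196762084960938), 8.352654457092285) z 47.910002298144605
level [393 259  20  53 303] ((219.89646911621094, -425.1668701171875), (18.07175636291504, 155.94859313964844), 66.88885498046875) z 32.24627660960118
shelf [ 159  153  101   80 6013] ((527.5118408203125, 133.35215759277344), (201.72122192382812, 279.81964111328125), 6.072018623352051) z 85.0726306697245
wheel [136 191  18  17 220] ((506.8739013671875, 315.0904541015625), (48.58335494995117, 47.37732696533203), 72.23896026611328) z 130.25102596935403
wheeldark [137 192  27  21 328] ((498.4222412109375, 298.7151184082031), (78.81746673583984, 56.99638748168945), 80.01045989990234) z 106.88561691580185
```

View pics/crop.png

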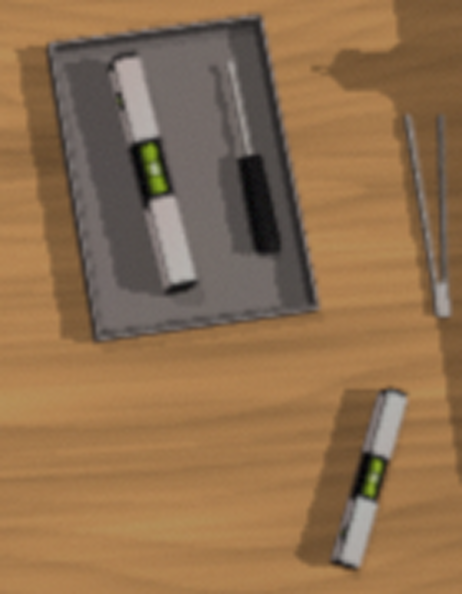

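The crop confirms it. The tray bar measures about 217 mm, with the plumb vial at its upper end (120,90). The bench bar is only about 156 mm, so the tray bar is the one meant. Next I go above it via a waypoint.

```bash
cat >> h.py <<'E'
from scipy.spatial.transform import Rotation as R
def go(p,yaw,s=None):
    """shift (cm) and tool-z turn to reach TCP p, tool pointing down with yaw"""
    s=s or ctrl.read_state(); A=R.from_euler('xyz',s['tool_rot'])
    d=A.inv().apply(np.array(p)-s['eef_pos'])/10
    rv=(A.inv()*R.from_euler('xyz',[np.pi,0,yaw])).as_rotvec()
    print('shift',d.round(2),'rot',rv.round(3))
E
python3 - <<'E'
from h import *
go([470,170,260],1.6); go([470,170,260],1.35)
E
```

```text
shift [-37.98 -32.45  -2.9 ] rot [-2.000e-03  1.000e-03  1.181e+00]
shift [-37.98 -32.45  -2.9 ] rot [-1.000e-03  1.000e-03  1.431e+00]
```

Request:
{"name": "step_arm", "arguments": {"commands": [-38, -32.4, -2.9, 0, 0, 1.43, 1, -38, -32.4, -2.9, 0, 0, 1.43, 1, -38, -32.4, -2.9, 0, 0, 1.43, 1, -38, -32.4, -2.9, 0, 0, 1.43, 1, -38, -32.4, -2.9, 0, 0, 1.43, 1, -38, -32.4, -2.9, 0, 0, 1.43, 1, -38, -32.4, -2.9, 0, 0, 1.43, 1, -38, -32.4, -2.9, 0, 0, 1.43, 1, -38, -32.4, -2.9, 0, 0, 1.43, 1, -38, -32.4, -2.9, 0, 0, 1.43, 1]}}

```text
clock: 1.1
eef_pos: [470.9, 169.3, 260.3]
tool_rot: [-3.141, 0.0, 1.346]
force: [0.3, -0.2, -0.1]
width: 85.1
gripper_force: 0.0
```

```bash
python3 - <<'E'
from h import *
print(ctrl.read_state()['qpos'].round(2)); go([510,-256,230],0.146)
E
```

```text
[-0.74  0.41  0.48  1.9  -0.24  0.89 -0.37]
shift [-40.6   13.28   3.03] rot [-0.   0.   1.2]
```

Request:
{"name": "step_arm", "arguments": {"commands": [-40.6, 13.3, 3.0, 0, 0, 1.2, 1, -40.6, 13.3, 3.0, 0, 0, 1.2, 1, -40.6, 13.3, 3.0, 0, 0, 1.2, 1, -40.6, 13.3, 3.0, 0, 0, 1.2, 1, -40.6, 13.3, 3.0, 0, 0, 1.2, 1, -40.6, 13.3, 3.0, 0, 0, 1.2, 1, -40.6, 13.3, 3.0, 0, 0, 1.2, 1, -40.6, 13.3, 3.0, 0, 0, 1.2, 1, -40.6, 13.3, 3.0, 0, 0, 1.2, 1, -40.6, 13.3, 3.0, 0, 0, 1.2, 1]}}

```text
clock: 2.1
eef_pos: [510.3, -259.7, 230.0]
tool_rot: [3.138, 0.002, 0.144]
force: [-1.4, 0.2, 0.1]
width: 85.2
gripper_force: 0.0
```

```bash
python3 - <<'E'
from h import *
s=ctrl.read_state();print(s['qpos'].round(2),s['eef_pos'],s['tool_rot'])
d=grab('wrist');save('w1',d['image'],1.2);P=cloud(d)
m=(P[...,2]>40)&(P[...,2]<58)
n,l,st,c=cv2.connectedComponentsWithStats(m.astype(np.uint8))
for i in range(1,n):
    if st[i,4]>400: print(st[i],cv2.minAreaRect(P[l==i][:,:2].astype(np.float32)),np.median(P[l==i][:,2]))
E
```

```text
[-0.05  0.63  0.76  1.75 -0.51  0.97 -0.51] [ 510.34546149 -259.65043553  229.96079292] [3.13769901e+00 1.60244546e-03 1.44060049e-01]
[   7   11   46  191 1093] ((544.64111328125, -5.814813613891602), (198.97984313964844, 8.995580673217773), 5.922758102416992) 53.95322089296684
[ 242   67   22  188 3721] ((516.7322998046875, -258.957763671875), (228.4149932861328, 24.012165069580078), 8.63113784790039) 48.8108259548074
```

View pics/w1.png

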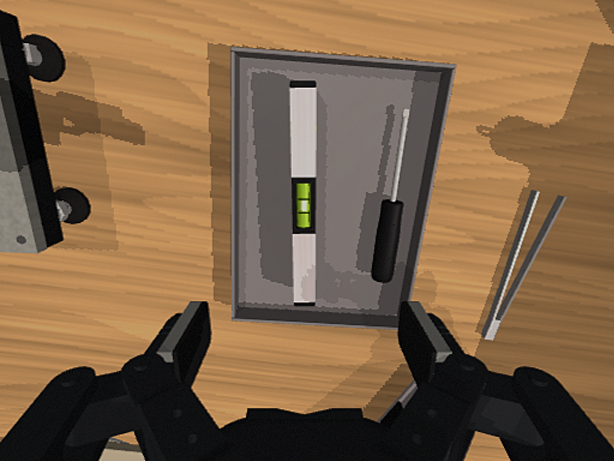

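The wrist view shows the level upright in the tray, centred near (304,192). It measures 228 x 24 mm with its top at 49 mm, and the screwdriver is clear to the right. I'll grasp at its middle.

```bash
python3 - <<'E'
from h import *
go([516.5,-259,13],0.1506)
E
```

```text
shift [ 0.56  0.33 21.67] rot [ 0.001  0.001 -0.004]
```

Request:
{"name": "step_arm", "arguments": {"commands": [0.5, 0.3, 10, 0, 0, 0, 0.7, 0.5, 0.3, 15, 0, 0, 0, 0.7, 0.5, 0.3, 15, 0, 0, 0, 0.7, 0.5, 0.3, 15, 0, 0, 0, 0.7]}}

```text
clock: 2.55
eef_pos: [513.4, -251.2, 74.4]
tool_rot: [-3.132, 0.01, 0.153]
force: [-0.4, 1.3, 0.4]
width: 59.6
gripper_force: 0.0
```

```bash
python3 - <<'E'
from h import *
go([516.5,-259,13],0.1506)
E
```

```text
shift [0.25 0.88 6.13] rot [-0.009  0.01   0.002]
```

Request:
{"name": "step_arm", "arguments": {"commands": [0, 0, 0, 0, 0, 0, 0.7, 0, 0, 0, 0, 0, 0, 0.7, 0, 0, 0, 0, 0, 0, 0.7]}}

```text
clock: 2.85
eef_pos: [518.7, -257.0, 83.1]
tool_rot: [3.139, -0.004, 0.151]
force: [1.1, -1.1, 1.1]
width: 59.7
gripper_force: 0.0
```

```bash
python3 - <<'E'
from h import *
go([516.5,-259,13],0.1506)
E
```

```text
shift [-0.28  0.15  7.01] rot [ 0.002 -0.004  0.001]
```

Request:
{"name": "step_arm", "arguments": {"commands": [0, 0, 1, 0, 0, 0, 0.7, 0, 0, 2.5, 0, 0, 0, 0.7, 0, 0, 4, 0, 0, 0, 0.7, 0, 0, 5.2, 0, 0, 0, 0.7, 0, 0, 6, 0, 0, 0, 0.7, 0, 0, 6.5, 0, 0, 0, 0.7, 0, 0, 6.8, 0, 0, 0, 0.7, 0, 0, 6.8, 0, 0, 0, 0.7, 0, 0, 6.8, 0, 0, 0, 0.7]}}

```text
clock: 3.75
eef_pos: [517.2, -256.6, 12.5]
tool_rot: [3.141, -0.0, 0.151]
force: [0.5, -0.1, 0.4]
width: 59.7
gripper_force: 0.0
```

```bash
python3 - <<'E'
from h import *
go([516.5,-259,13],0.1506)
E
```

```text
shift [-0.11  0.23 -0.04] rot [ 0. -0.  0.]
```

Smooth motion tracks well. Correct 2 mm sideways, close, then lift gently.

Request:
{"name": "step_arm", "arguments": {"commands": [0, 0.2, 0, 0, 0, 0, 0.7, 0, 0.2, 0, 0, 0, 0, 0.15, 0, 0.2, 0, 0, 0, 0, 0, 0, 0.2, 0, 0, 0, 0, 0, 0, 0.2, 0, 0, 0, 0, 0, 0, 0.2, 0, 0, 0, 0, 0, 0, 0.2, 0, 0, 0, 0, 0, 0, 0.2, 0, 0, 0, 0, 0]}}

```text
clock: 4.55
eef_pos: [517.6, -258.6, 12.6]
tool_rot: [3.141, -0.001, 0.151]
force: [0.5, 0.0, 5.5]
width: 23.0
gripper_force: 59.8
```

Request:
{"name": "step_arm", "arguments": {"commands": [0, 0, -0.5, 0, 0, 0, 0, 0, 0, -2, 0, 0, 0, 0, 0, 0, -4, 0, 0, 0, 0, 0, 0, -7, 0, 0, 0, 0, 0, 0, -10, 0, 0, 0, 0, 0, 0, -13, 0, 0, 0, 0, 0, 0, -15.5, 0, 0, 0, 0, 0, 0, -17, 0, 0, 0, 0, 0, 0, -17.5, 0, 0, 0, 0, 0, 0, -17.5, 0, 0, 0, 0]}}

```text
clock: 5.55
eef_pos: [517.3, -258.0, 187.4]
tool_rot: [-3.141, -0.0, 0.151]
force: [0.5, -0.5, -3.9]
width: 23.1
gripper_force: 59.1
```

```bash
python3 - <<'E'
from h import *
s=ctrl.read_state(); print(s['width'],s['gripper_force'],s['qpos'].round(2))
# place: shelf centre, level shifted 8mm away from wheel
u=np.array([np.cos(1.677),np.sin(1.677)]); p=np.array([527.5,133.4])-8*u; print(p)
go([*p,190],1.677)
E
```

```text
23.13092161664459 59.08803999423981 [-0.02  0.68  0.72  1.78 -0.56  0.89 -0.47]
[528.34803309 125.44507449]
shift [  6.87 -37.74  -0.25] rot [-0.    -0.    -1.526]
```

Request:
{"name": "step_arm", "arguments": {"commands": [0.1, -0.6, 0, 0, 0, -0.03, 0, 0.4, -2.4, 0, 0, 0, -0.1, 0, 0.9, -5, 0, 0, 0, -0.2, 0, 1.5, -8.2, 0, 0, 0, -0.33, 0, 2.1, -11.5, 0, 0, 0, -0.46, 0, 2.7, -15, 0, 0, 0, -0.6, 0, 3.3, -18.5, 0, 0, 0, -0.74, 0, 4, -22, 0, 0, 0, -0.88, 0, 4.6, -25.4, 0, 0, 0, -1.02, 0, 5.2, -28.5, 0, 0, 0, -1.15, 0]}}

```text
clock: 6.55
eef_pos: [524.6, 33.6, 186.0]
tool_rot: [-3.139, 0.0, 1.309]
force: [-0.5, 0.4, -3.9]
width: 23.2
gripper_force: 59.2
```

```bash
python3 - <<'E'
from h import *
go([528.3,125.4,190],1.677)
E
```

```text
shift [ 8.96 -2.02 -0.39] rot [-0.003 -0.    -0.368]
```

Request:
{"name": "step_arm", "arguments": {"commands": [2.5, -0.6, 0, 0, 0, -0.12, 0, 4.8, -1.1, 0, 0, 0, -0.22, 0, 6.6, -1.5, 0, 0, 0, -0.3, 0, 7.8, -1.8, 0, 0, 0, -0.35, 0, 8.6, -2, 0, 0, 0, -0.37, 0, 8.9, -2, 0, 0, 0, -0.37, 0, 8.9, -2, 0, 0, 0, -0.37, 0, 8.9, -2, 0, 0, 0, -0.37, 0, 8.9, -2, 0, 0, 0, -0.37, 0]}}

```text
clock: 7.45
eef_pos: [530.5, 121.2, 187.3]
tool_rot: [-3.142, 0.001, 1.669]
force: [-0.0, -0.4, -3.3]
width: 23.4
gripper_force: 59.2
```

```bash
python3 - <<'E'
from h import *
s=ctrl.read_state();print(s['qpos'].round(2),s['tool_rot'])
d=grab('wrist');save('w2',d['image'],1.2);P=cloud(d)
m=(P[...,2]>78)&(P[...,2]<92)
n,l,st,c=cv2.connectedComponentsWithStats(m.astype(np.uint8))
for i in range(1,n):
    if st[i,4]>800: print(st[i],cv2.minAreaRect(P[l==i][:,:2].astype(np.float32)),np.median(P[l==i][:,2]))
go([528.3,125.4,110],1.677)
E
```

```text
[-0.5   0.55  0.33  1.87 -0.25  0.76  0.07] [-3.14155238e+00  5.79397979e-04  1.66896422e+00]
[  282    11   101   279 21274] ((591.8832397460938, 151.63514709472656), (73.49517059326172, 253.69326782226562), 6.169724941253662) 84.61621249835166
[  123    13   103   277 21130] ((465.7513427734375, 138.40390014648438), (75.30364990234375, 252.6402130126953), 6.03995943069458) 84.82388972349304
[479 142  33  69 833] ((750.846435546875, 162.01669311523438), (22.046550750732422, 62.43190002441406), 8.248733520507812) 85.26949140232313
shift [ 0.41 -0.18  7.74] rot [ 0.     0.    -0.008]
```

View pics/w2.png

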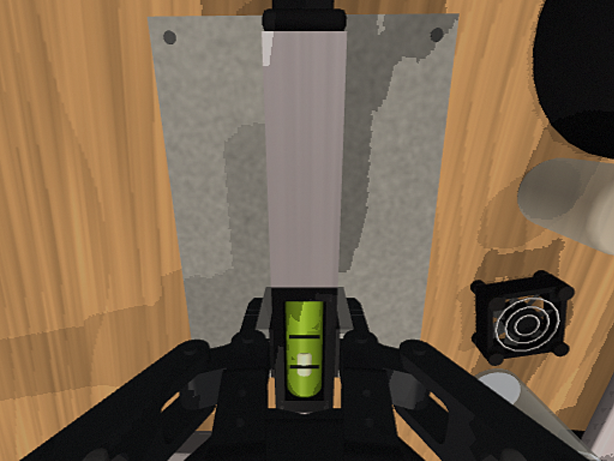

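The level hangs centred over the shelf along its length, with the vial at (305,345). I lower it to just above contact (contact at TCP z of about 93.6).

Request:
{"name": "step_arm", "arguments": {"commands": [0, 0, 0.8, 0, 0, 0, 0, 0, 0, 2.2, 0, 0, 0, 0, 0, 0, 4, 0, 0, 0, 0, 0, 0, 5.8, 0, 0, 0, 0, 0, 0, 7.2, 0, 0, 0, 0, 0, 0, 8.2, 0, 0, 0, 0, 0, 0, 8.7, 0, 0, 0, 0, 0, 0, 8.8, 0, 0, 0, 0, 0, 0, 8.8, 0, 0, 0, 0]}}

```text
clock: 8.4
eef_pos: [530.7, 122.3, 99.5]
tool_rot: [3.141, -0.0, 1.671]
force: [0.4, 0.1, -3.3]
width: 23.1
gripper_force: 59.2
```

Request:
{"name": "step_arm", "arguments": {"commands": [0, 0, 0.1, 0, 0, 0, 0, 0, 0, 0.2, 0, 0, 0, 0, 0, 0, 0.3, 0, 0, 0, 0, 0, 0, 0.3, 0, 0, 0, 0]}}

```text
clock: 8.8
eef_pos: [530.4, 122.4, 96.3]
tool_rot: [3.142, -0.0, 1.671]
force: [0.0, -0.7, -3.7]
width: 23.6
gripper_force: 59.2
```

Request:
{"name": "step_arm", "arguments": {"commands": [0, 0, 0.1, 0, 0, 0, 0, 0, 0, 0.2, 0, 0, 0, 0, 0, 0, 0.2, 0, 0, 0, 0, 0, 0, 0.2, 0, 0, 0, 0]}}

```text
clock: 9.2
eef_pos: [530.4, 122.3, 94.2]
tool_rot: [-3.141, 0.0, 1.671]
force: [-0.1, -0.1, -3.3]
width: 23.5
gripper_force: 59.2
```

Request:
{"name": "step_arm", "arguments": {"commands": [0, 0, 0.05, 0, 0, 0, 0, 0, 0, 0.1, 0, 0, 0, 0, 0, 0, 0.1, 0, 0, 0, 0, 0, 0, 0.1, 0, 0, 0, 0]}}

```text
clock: 9.6
eef_pos: [530.5, 122.4, 93.5]
tool_rot: [3.141, -0.0, 1.671]
force: [-1.6, 1.2, 1.9]
width: 23.1
gripper_force: 60.1
```

Contact with about 5 N. Release and rise.

Request:
{"name": "step_arm", "arguments": {"commands": [0, 0, 0, 0, 0, 0, 0.3, 0, 0, 0, 0, 0, 0, 0.6, 0, 0, 0, 0, 0, 0, 0.6, 0, 0, 0, 0, 0, 0, 0.6, 0, 0, 0, 0, 0, 0, 0.6]}}

```text
clock: 10.1
eef_pos: [530.5, 122.3, 93.3]
tool_rot: [3.142, 0.0, 1.671]
force: [-0.4, 0.6, 0.9]
width: 51.4
gripper_force: 0.0
```

Request:
{"name": "step_arm", "arguments": {"commands": [0, 0, -1, 0, 0, 0, 0.6, 0, 0, -3, 0, 0, 0, 0.6, 0, 0, -6, 0, 0, 0, 0.6, 0, 0, -9, 0, 0, 0, 0.6, 0, 0, -12, 0, 0, 0, 0.8, 0, 0, -14.5, 0, 0, 0, 0.8, 0, 0, -16.3, 0, 0, 0, 0.8, 0, 0, -17, 0, 0, 0, 0.8, 0, 0, -17, 0, 0, 0, 0.8]}}

```text
clock: 11.0
eef_pos: [530.8, 122.4, 264.4]
tool_rot: [3.14, -0.001, 1.671]
force: [-0.3, 0.2, -0.6]
width: 68.6
gripper_force: 0.0
```

```bash
python3 - <<'E'
from h import *
s=ctrl.read_state();print(s['eef_pos'],s['qpos'].round(2))
d=grab('wrist');save('w3',d['image'],1.2);P=cloud(d)
def comp(lo,hi):
  m=((P[...,2]>lo)&(P[...,2]<hi)).astype(np.uint8)
  n,l,st,c=cv2.connectedComponentsWithStats(m)
  for i in range(1,n):
    if st[i,4]>300: print(lo,st[i],cv2.minAreaRect(P[l==i][:,:2].astype(np.float32)),np.median(P[l==i][:,2]))
comp(123,138)
np.save('w3.npy',d,allow_pickle=True)
E
```

```text
[530.84858694 122.3827441  264.37540371] [-0.53  0.46  0.38  1.78 -0.2   0.94  0.03]
123 [ 240   69   26  212 4792] ((530.6394653320312, 122.34086608886719), (23.967082977294922, 228.41949462890625), 5.73721981048584) 129.61527509936226
```

View pics/w3.png

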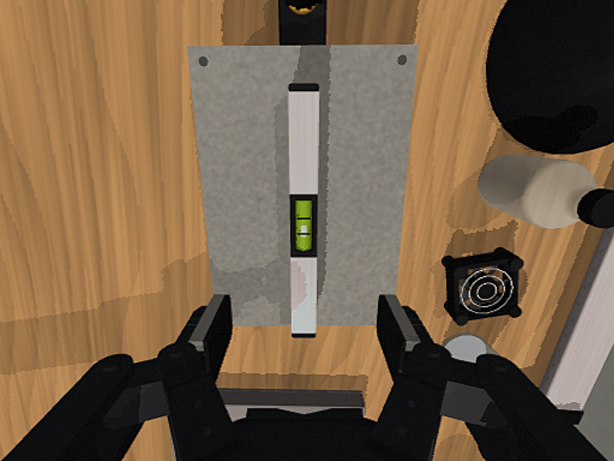

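The level stands free on the shelf, with its vial at (304,226). I enlarge the vial to read the bubble.

```bash
python3 - <<'E'
from h import *
d=np.load('w3.npy',allow_pickle=True).item(); im=d['image']
c=im[160:216,236:272]; save('v3',c,9)
hsv=cv2.cvtColor(im,cv2.COLOR_RGB2HSV)
for r in range(162,212): print(r,im[r,248:259].mean(0).round().astype(int),end=' ; ' if r%3 else '\n')
go([506.9+0.3,315.5,200],1.677)
E
```

```text
162 [31 31 30]
163 [14 14 14] ; 164 [20 20 21] ; 165 [19 19 21]
166 [ 9  3 21] ; 167 [ 95 117  28] ; 168 [124 154  33]
169 [123 153  33] ; 170 [122 151  33] ; 171 [121 151  32]
172 [121 150  33] ; 173 [122 150  32] ; 174 [122 151  33]
175 [121 151  33] ; 176 [122 151  32] ; 177 [121 151  32]
178 [119 148  32] ; 179 [117 145  31] ; 180 [127 158  34]
181 [62 76 17] ; 182 [16 18  7] ; 183 [126 157  34]
184 [125 155  34] ; 185 [122 151  32] ; 186 [120 150  28]
187 [123 146  45] ; 188 [149 164  96] ; 189 [147 162  92]
190 [149 165  93] ; 191 [145 161  92] ; 192 [138 151  91]
193 [162 180 102] ; 194 [38 42 23] ; 195 [63 68 43]
196 [155 172 100] ; 197 [132 158  54] ; 198 [121 150  31]
199 [121 150  31] ; 200 [122 151  33] ; 201 [122 150  33]
202 [122 150  33] ; 203 [122 151  32] ; 204 [123 151  34]
205 [120 148  33] ; 206 [114 140  31] ; 207 [100 124  25]
208 [54 68 16] ; 209 [19 18 19] ; 210 [23 20 23]
211 [25 22 23] ; shift [19.45 -0.36  6.33] rot [ 0.    -0.    -0.006]
```

View pics/v3.png

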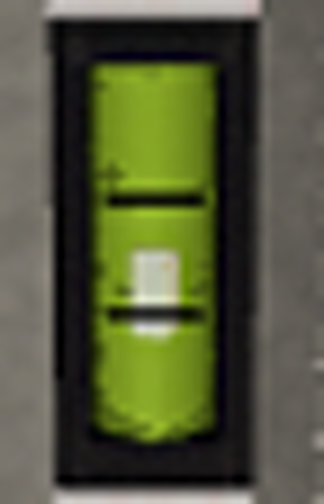

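The crop shows the lines at original rows 181.7 and 194.4 and the bubble centred at 192.2. That is about 4.8 mm towards the end away from the wheel, so the wheel end is low and needs about 2.3 rad clockwise. I go above the wheel with the wrist pre-turned by 0.8 rad the other way.

Request:
{"name": "step_arm", "arguments": {"commands": [1, 0, 0, 0, 0, -0.05, 1, 3, 0, 0, 0, 0, -0.15, 1, 6, -0.1, 0, 0, 0, -0.27, 1, 9, -0.2, 0, 0, 0, -0.4, 1, 12, -0.3, 0, 0, 0, -0.53, 1, 15, -0.3, 0, 0, 0, -0.65, 1, 17.5, -0.4, 0, 0, 0, -0.75, 1, 19, -0.4, 0, 0, 0, -0.8, 1, 19.5, -0.4, 0, 0, 0, -0.8, 1, 19.5, -0.4, 0, 0, 0, -0.8, 1]}}

```text
clock: 12.05
eef_pos: [506.8, 315.9, 262.6]
tool_rot: [-3.14, -0.0, 2.47]
force: [0.7, -0.2, -0.4]
width: 85.9
gripper_force: 0.0
```

Request:
{"name": "step_arm", "arguments": {"commands": [0, 0, 0, 0, 0, 0, 1, 0, 0, 0, 0, 0, 0, 1, 0, 0, 0, 0, 0, 0, 1]}}

```text
clock: 12.35
eef_pos: [507.4, 314.8, 263.4]
tool_rot: [-3.141, 0.0, 2.469]
force: [1.0, 0.4, -0.6]
width: 85.0
gripper_force: 0.0
```

```bash
python3 - <<'E'
from h import *
s=ctrl.read_state();print(s['eef_pos'],s['tool_rot'],s['qpos'].round(2))
for n in ('wrist','top'):
  d=grab(n);P=cloud(d)
  m=((P[...,2]>122)&(P[...,2]<136)&(np.hypot(P[...,0]-507,P[...,1]-316)<45)).astype(np.uint8)
  k,l,st,c=cv2.connectedComponentsWithStats(m)
  for i in range(1,k):
    if st[i,4]>100: print(n,st[i],cv2.minEnclosingCircle(P[l==i][:,:2].astype(np.float32)),np.median(P[l==i][:,2]))
go([507.4,316.2,98],2.47)
E
```

```text
[507.35311625 314.84496682 263.41107556] [-3.14138172e+00  3.94587718e-04  2.46886577e+00] [-0.69  0.52  0.14  1.63 -0.08  0.99  0.37]
wrist [ 232  166   46   45 1510] ((509.80487060546875, 314.75616455078125), 24.67435073852539) 130.12497159422665
shift [ 0.04  0.08 16.55] rot [ 0.  0. -0.]
```

Request:
{"name": "step_arm", "arguments": {"commands": [0, 0.1, 1, 0, 0, 0, 1, -0.1, 0.15, 3, 0, 0, 0, 1, -0.1, 0.15, 6, 0, 0, 0, 1, -0.1, 0.15, 9, 0, 0, 0, 1, -0.1, 0.15, 12, 0, 0, 0, 1, -0.1, 0.15, 14.3, 0, 0, 0, 1, -0.1, 0.15, 15.8, 0, 0, 0, 1, -0.1, 0.15, 16.5, 0, 0, 0, 1, -0.1, 0.15, 16.5, 0, 0, 0, 1, -0.1, 0.15, 16.5, 0, 0, 0, 1]}}

```text
clock: 13.45
eef_pos: [509.1, 316.7, 98.7]
tool_rot: [3.141, 0.0, 2.471]
force: [0.2, 0.7, 0.0]
width: 85.5
gripper_force: 0.0
```

Request:
{"name": "step_arm", "arguments": {"commands": [0, 0, 0, 0, 0, 0, 0.45, 0, 0, 0, 0, 0, 0, 0.3, 0, 0, 0, 0, 0, 0, 0.3, 0, 0, 0, 0, 0, 0, 0.3, 0, 0, 0, 0, 0, 0, 0.3]}}

```text
clock: 13.95
eef_pos: [508.4, 316.0, 99.4]
tool_rot: [-3.141, -0.0, 2.471]
force: [-2.3, -2.6, 6.7]
width: 43.5
gripper_force: 60.3
```

Request:
{"name": "step_arm", "arguments": {"commands": [0, 0, 0, 0, 0, 0.05, 0.3, 0, 0, 0, 0, 0, 0.15, 0.3, 0, 0, 0, 0, 0, 0.27, 0.3, 0, 0, 0, 0, 0, 0.39, 0.3, 0, 0, 0, 0, 0, 0.51, 0.3, 0, 0, 0, 0, 0, 0.63, 0.3, 0, 0, 0, 0, 0, 0.75, 0.3, 0, 0, 0, 0, 0, 0.87, 0.3, 0, 0, 0, 0, 0, 0.95, 0.3, 0, 0, 0, 0, 0, 1.0, 0.3]}}

```text
clock: 14.95
eef_pos: [510.3, 316.8, 99.4]
tool_rot: [3.138, -0.001, 1.468]
force: [3.0, -0.8, 2.7]
width: 43.7
gripper_force: 60.5
```

Request:
{"name": "step_arm", "arguments": {"commands": [0, 0, 0, 0, 0, 0.1, 0.3, 0, 0, 0, 0, 0, 0.22, 0.3, 0, 0, 0, 0, 0, 0.34, 0.3, 0, 0, 0, 0, 0, 0.46, 0.3, 0, 0, 0, 0, 0, 0.58, 0.3, 0, 0, 0, 0, 0, 0.7, 0.3, 0, 0, 0, 0, 0, 0.82, 0.3, 0, 0, 0, 0, 0, 0.94, 0.3, 0, 0, 0, 0, 0, 1.06, 0.3, 0, 0, 0, 0, 0, 1.15, 0.3]}}

```text
clock: 15.95
eef_pos: [512.2, 315.3, 99.5]
tool_rot: [3.139, -0.006, 0.315]
force: [6.5, -3.4, -0.9]
width: 43.4
gripper_force: 61.0
```

Request:
{"name": "step_arm", "arguments": {"commands": [0, 0, 0, 0, 0, 0.05, 0.3, 0, 0, 0, 0, 0, 0.05, 0.3]}}

```text
clock: 16.15
eef_pos: [512.3, 315.2, 99.5]
tool_rot: [3.139, -0.007, 0.268]
force: [6.2, -3.4, -0.5]
width: 43.4
gripper_force: 61.1
```

```bash
python3 - <<'E'
from h import *
s=ctrl.read_state();print(s['qpos'].round(2))
d=grab('top');np.save('t4.npy',d,allow_pickle=True)
d=grab('wrist');np.save('w4.npy',d,allow_pickle=True);save('w4',d['image'],1)
E
```

```text
[-1.02  0.84  0.71  1.79 -0.75  0.79 -1.23]
```

View pics/w4.png

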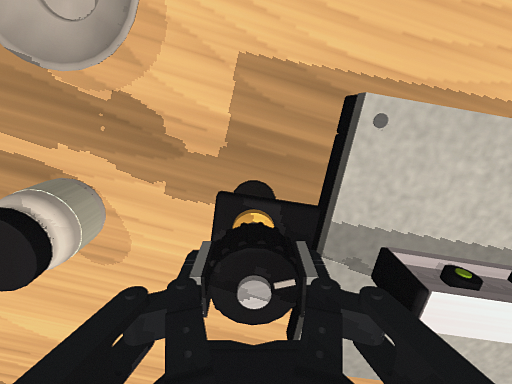

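The grip held, but the vial is out of the wrist view from here. I'll release, rise and go back over the level to read it.

Request:
{"name": "step_arm", "arguments": {"commands": [0, 0, 0, 0, 0, 0, 0.6, 0, 0, 0, 0, 0, 0, 1, 0, 0, 0, 0, 0, 0, 1, 0, 0, -1, 0, 0, 0, 1, 0, 0, -4, 0, 0, 0, 1, 0, 0, -7.5, 0, 0, 0, 1, 0, 0, -11, 0, 0, 0, 1, 0, 0, -13.5, 0, 0, 0, 1, 0, 0, -14, 0, 0, 0, 1]}}

```text
clock: 17.15
eef_pos: [510.4, 316.9, 242.2]
tool_rot: [-3.14, -0.006, 0.271]
force: [-0.2, 0.0, -0.1]
width: 85.3
gripper_force: 0.0
```

```bash
python3 - <<'E'
from h import *
s=ctrl.read_state()
d=grab('wrist'); T=np.linalg.inv(d['world_to_cam']); A=R.from_euler('xyz',s['tool_rot'])
print('cam in tool',A.inv().apply(T[:3,3]-s['eef_pos']),'axis in tool',A.inv().apply(T[:3,2]),s['qpos'].round(2),d['f'])
go([530.6,122.3,220],1.67)
E
```

```text
cam in tool [  82.9514782    -0.21780601 -142.54012497] axis in tool [-3.22038916e-01  4.82282286e-04  9.46726309e-01] [-1.1   0.68  0.86  1.67 -0.58  1.06 -1.36] 274.6995272139577
shift [-3.21 19.32  2.07] rot [ 1.000e-03 -5.000e-03 -1.399e+00]
```

```bash
python3 - <<'E'
from h import *
go([538.8,39.7,200],1.67)
E
```

```text
shift [-4.64 27.5   4.05] rot [ 1.000e-03 -5.000e-03 -1.399e+00]
```

Request:
{"name": "step_arm", "arguments": {"commands": [-0.2, 0.7, 0, 0, 0, -0.05, 1, -0.5, 3, 0, 0, 0, -0.15, 1, -1, 6, 0.4, 0, 0, -0.28, 1, -1.5, 9, 0.8, 0, 0, -0.42, 1, -2, 12, 1.3, 0, 0, -0.56, 1, -2.6, 15.5, 2, 0, 0, -0.7, 1, -3.2, 19, 2.6, 0, 0, -0.84, 1, -3.8, 22.5, 3.2, 0, 0, -0.98, 1, -4.2, 25, 3.7, 0, 0, -1.12, 1, -4.5, 26.5, 4, 0, 0, -1.26, 1]}}

```text
clock: 18.2
eef_pos: [535.2, 46.4, 197.0]
tool_rot: [-3.139, 0.001, 1.534]
force: [0.3, 0.0, 0.1]
width: 85.1
gripper_force: 0.0
```

```bash
python3 - <<'E'
from h import *
go([538.8,39.7,165],1.67)
E
```

```text
shift [-0.65  0.39  3.2 ] rot [-0.003  0.001 -0.136]
```

Request:
{"name": "step_arm", "arguments": {"commands": [-0.3, 0.2, 1, 0, 0, -0.08, 0.5, -0.6, 0.4, 2.2, 0, 0, -0.13, 0, -0.6, 0.4, 3, 0, 0, -0.136, 0, -0.6, 0.4, 3.2, 0, 0, -0.136, 0, -0.6, 0.4, 3.2, 0, 0, -0.136, 0, -0.6, 0.4, 3.2, 0, 0, -0.136, 0]}}

```text
clock: 18.8
eef_pos: [540.0, 43.4, 166.4]
tool_rot: [3.142, 0.0, 1.667]
force: [-0.1, 0.4, 0.3]
width: -0.1
gripper_force: 0.0
```

```bash
cat >> h.py <<'E'
def bubble(d):
    """bubble offset mm along the level (+ towards picture top) from the vial's column profile"""
    im=d['image'].astype(int); hsv=cv2.cvtColor(d['image'],cv2.COLOR_RGB2HSV)
    g=((hsv[...,0]>25)&(hsv[...,0]<50)&(hsv[...,1]>150)&(hsv[...,2]>70)).astype(np.uint8)
    g=cv2.morphologyEx(g,cv2.MORPH_CLOSE,np.ones((9,9)))
    n,l,st,c=cv2.connectedComponentsWithStats(g)
    i=1+np.argmax(st[1:,4]); x,y,w,h,_=st[i]; a=x+w//2
    p=im[y:y+h,a-w//5:a+w//5+1].mean(1); Y=np.arange(y,y+h)
    print('vial box',x,y,w,h)
    return Y,p
E
python3 - <<'E'
from h import *
s=ctrl.read_state();print(s['eef_pos'],s['qpos'].round(2))
d=grab('wrist');np.save('w5.npy',d,allow_pickle=True)
Y,p=bubble(d)
for y,q in zip(Y,p): print(y,q.round().astype(int),end=' ; ' if y%5 else '\n')
y0,y1=Y[0]-15,Y[-1]+15
T=np.linalg.inv(d['world_to_cam']);print(T[:3,3])
save('v5',d['image'][max(y0,0):y1,200:312],6 if y1-y0<100 else 5)
E
```

```text
[540.00139042  43.38721573 166.40519575] [-0.39  0.59  0.38  1.9  -0.32  0.72  0.28]
vial box 239 73 23 77
73 [ 93 116  25] ; 74 [ 83 103  22] ; 75 [ 98 121  29]
76 [101 123  30] ; 77 [100 122  30] ; 78 [ 99 122  29] ; 79 [ 99 122  29] ; 80 [ 99 121  29]
81 [ 99 122  30] ; 82 [ 99 121  29] ; 83 [ 99 122  30] ; 84 [ 99 121  28] ; 85 [ 99 121  29]
86 [ 99 122  29] ; 87 [ 98 121  28] ; 88 [ 99 121  29] ; 89 [ 99 121  29] ; 90 [ 99 122  28]
91 [ 99 121  29] ; 92 [ 98 121  28] ; 93 [ 99 121  30] ; 94 [ 98 121  28] ; 95 [ 98 121  28]
96 [ 98 121  28] ; 97 [ 98 122  28] ; 98 [101 124  28] ; 99 [112 137  32] ; 100 [16 20  4]
101 [0 0 3] ; 102 [62 79 14] ; 103 [80 98 22] ; 104 [155 155 114] ; 105 [158 155 122]
106 [152 150 118] ; 107 [155 153 119] ; 108 [155 153 120] ; 109 [154 152 118] ; 110 [154 152 119]
111 [154 152 118] ; 112 [153 151 117] ; 113 [153 151 116] ; 114 [152 151 116] ; 115 [152 151 116]
116 [152 150 116] ; 117 [151 150 115] ; 118 [151 150 115] ; 119 [153 150 117] ; 120 [150 147 115]
121 [124 125  91] ; 122 [102 129  29] ; 123 [53 66 14] ; 124 [0 0 3] ; 125 [43 53 13]
126 [ 98 122  27] ; 127 [ 93 115  25] ; 128 [ 96 119  27] ; 129 [101 125  28] ; 130 [100 124  27]
131 [100 123  28] ; 132 [101 125  28] ; 133 [115 142  31] ; 134 [134 165  37] ; 135 [133 164  37]
136 [132 164  36] ; 137 [132 163  37] ; 138 [132 163  36] ; 139 [132 163  36] ; 140 [131 163  36]
141 [132 162  36] ; 142 [132 163  37] ; 143 [132 163  36] ; 144 [134 166  37] ; 145 [123 153  34]
146 [ 90 111  23] ; 147 [113 140  31] ; 148 [142 175  38] ; 149 [68 84 20] ; [532.47123794 125.80018507 308.95304339]
```

View pics/v5.png

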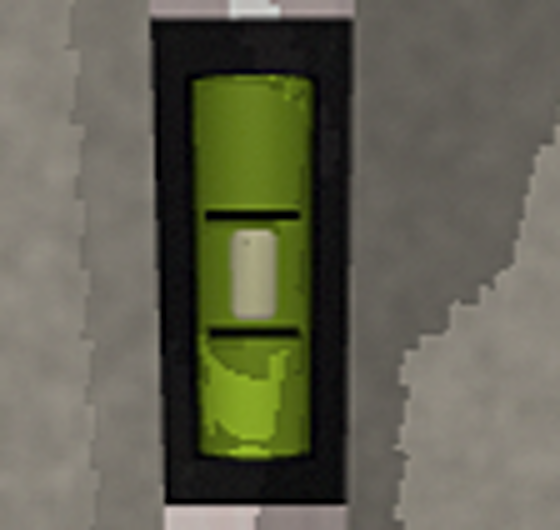

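The crop shows lines at rows 100.7 and 124.0 with the bubble centred at 112.5 against a midpoint of 112.35, so it is centred to about 0.1 mm. Next I press with shut fingers 38 mm behind the vial, where the bubble stays in view.

```bash
python3 - <<'E'
from h import *
go([534.4,84.5,137],1.67)
E
```

```text
shift [ 4.15 -0.18  2.96] rot [ 0.001  0.    -0.003]
```

Request:
{"name": "step_arm", "arguments": {"commands": [0.5, 0, 0, 0, 0, 0, 0, 1.5, -0.1, 0, 0, 0, 0, 0, 2.7, -0.2, 0.5, 0, 0, 0, 0, 3.6, -0.2, 1, 0, 0, 0, 0, 4, -0.2, 1.7, 0, 0, 0, 0, 4.1, -0.2, 2.3, 0, 0, 0, 0, 4.1, -0.2, 2.7, 0, 0, 0, 0, 4.1, -0.2, 2.7, 0, 0, 0, 0, 4.1, -0.2, 2.7, 0, 0, 0, 0]}}

```text
clock: 19.75
eef_pos: [534.2, 83.0, 139.2]
tool_rot: [-3.142, 0.0, 1.666]
force: [0.4, -0.0, 1.2]
width: -0.3
gripper_force: 0.0
```

```bash
python3 - <<'E'
from h import *
go([534.4,84.5,133],1.67); print(ctrl.read_state()['force'])
E
```

```text
shift [0.15 0.04 0.62] rot [-0.     0.    -0.004]
[ 0.36486599 -0.04988405  1.15175431]
```

Request:
{"name": "step_arm", "arguments": {"commands": [0, 0, 0.2, 0, 0, 0, 0, 0, 0, 0.4, 0, 0, 0, 0, 0, 0, 0.6, 0, 0, 0, 0, 0, 0, 0.7, 0, 0, 0, 0, 0, 0, 0.7, 0, 0, 0, 0]}}

```text
clock: 20.25
eef_pos: [533.9, 83.6, 132.1]
tool_rot: [-3.141, 0.0, 1.667]
force: [-0.6, -0.2, 0.5]
width: -0.1
gripper_force: 0.0
```

Request:
{"name": "step_arm", "arguments": {"commands": [0, 0, 0.05, 0, 0, 0, 0, 0, 0, 0.1, 0, 0, 0, 0, 0, 0, 0.15, 0, 0, 0, 0, 0, 0, 0.15, 0, 0, 0, 0]}}

```text
clock: 20.65
eef_pos: [534.0, 83.6, 130.7]
tool_rot: [-3.142, -0.0, 1.667]
force: [0.0, 0.1, 0.5]
width: -0.0
gripper_force: 0.0
```

Request:
{"name": "step_arm", "arguments": {"commands": [0, 0, 0.03, 0, 0, 0, 0, 0, 0, 0.06, 0, 0, 0, 0, 0, 0, 0.1, 0, 0, 0, 0, 0, 0, 0.1, 0, 0, 0, 0]}}

```text
clock: 21.05
eef_pos: [534.1, 83.6, 130.0]
tool_rot: [3.141, -0.0, 1.667]
force: [-0.2, 0.1, 3.6]
width: -0.0
gripper_force: 1.6
```

Request:
{"name": "step_arm", "arguments": {"commands": [0, 0, 0.03, 0, 0, 0, 0, 0, 0, 0.05, 0, 0, 0, 0, 0, 0, 0.05, 0, 0, 0, 0]}}

```text
clock: 21.35
eef_pos: [534.1, 83.6, 130.0]
tool_rot: [3.141, -0.0, 1.667]
force: [-2.3, -0.4, 8.0]
width: 0.1
gripper_force: 3.9
```

Request:
{"name": "step_arm", "arguments": {"commands": [0, 0, 0.03, 0, 0, 0, 0, 0, 0, 0.03, 0, 0, 0, 0, 0, 0, 0.03, 0, 0, 0, 0, 0, 0, 0.03, 0, 0, 0, 0, 0, 0, 0.03, 0, 0, 0, 0, 0, 0, 0.03, 0, 0, 0, 0, 0, 0, 0.03, 0, 0, 0, 0, 0, 0, 0.03, 0, 0, 0, 0, 0, 0, 0.03, 0, 0, 0, 0, 0, 0, 0.03, 0, 0, 0, 0]}}

```text
clock: 22.35
eef_pos: [534.2, 83.6, 129.9]
tool_rot: [3.141, -0.001, 1.667]
force: [-2.1, 0.1, 10.0]
width: 0.4
gripper_force: 5.1
```

```bash
python3 - <<'E'
from h import *
d=grab('wrist');Y,p=bubble(d)
save('v6',d['image'][max(Y[0]-25,0):Y[-1]+45,196:316],5)
for y,q in zip(Y,p): print(y,q.round().astype(int),end=' ; ' if y%6 else '\n')
print(ctrl.read_state()['force'])
E
```

```text
vial box 241 150 26 80
150 [68 83 20]
151 [ 84 104  21] ; 152 [ 97 121  26] ; 153 [ 98 121  27] ; 154 [ 97 121  26] ; 155 [ 97 120  26] ; 156 [ 97 120  26]
157 [ 97 120  26] ; 158 [ 97 120  26] ; 159 [ 97 120  26] ; 160 [ 97 120  26] ; 161 [ 97 120  26] ; 162 [ 97 120  26]
163 [ 98 120  26] ; 164 [ 97 120  26] ; 165 [ 97 120  25] ; 166 [ 97 120  26] ; 167 [ 97 120  26] ; 168 [ 97 120  25]
169 [ 97 120  26] ; 170 [ 97 120  26] ; 171 [ 97 120  26] ; 172 [ 96 119  25] ; 173 [ 97 120  26] ; 174 [ 97 120  26]
175 [ 96 120  25] ; 176 [ 98 122  26] ; 177 [106 131  28] ; 178 [51 64 13] ; 179 [0 0 1] ; 180 [ 8 11  2]
181 [ 82 103  18] ; 182 [150 150 110] ; 183 [157 157 117] ; 184 [154 153 115] ; 185 [148 147 110] ; 186 [152 152 114]
187 [153 152 114] ; 188 [153 152 114] ; 189 [153 152 114] ; 190 [152 151 113] ; 191 [152 151 114] ; 192 [152 151 113]
193 [152 151 114] ; 194 [152 151 113] ; 195 [151 151 113] ; 196 [151 150 113] ; 197 [151 150 113] ; 198 [152 151 115]
199 [146 146 106] ; 200 [125 134  76] ; 201 [100 126  26] ; 202 [79 99 18] ; 203 [5 9 1] ; 204 [0 0 0]
205 [104 129  27] ; 206 [ 97 121  25] ; 207 [ 96 120  25] ; 208 [ 96 120  25] ; 209 [ 96 120  25] ; 210 [ 96 119  25]
211 [ 96 119  26] ; 212 [ 96 119  25] ; 213 [ 96 119  25] ; 214 [ 96 119  25] ; 215 [ 96 119  26] ; 216 [ 96 119  25]
217 [ 96 119  25] ; 218 [ 96 119  25] ; 219 [ 95 119  25] ; 220 [ 96 119  25] ; 221 [ 96 119  25] ; 222 [ 96 119  25]
223 [ 95 119  25] ; 224 [ 96 119  26] ; 225 [ 96 119  25] ; 226 [ 96 120  26] ; 227 [ 98 122  26] ; 228 [106 132  27]
229 [36 45 13] ; [-2.99578013 -0.56695854 10.33786762]
```

View pics/v6.png

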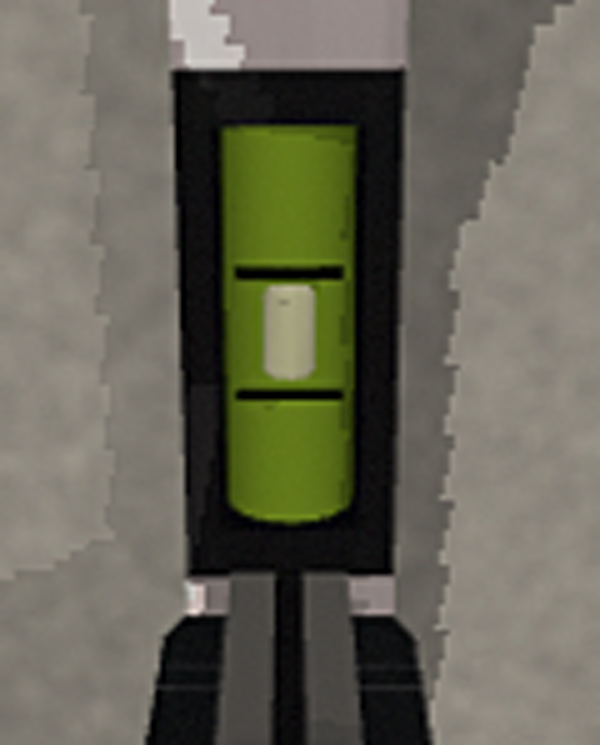

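Under a steady 10 N the bubble (row 191.0) is still between its lines (midpoint 191.25), so I hand the job in.

```bash
python3 -c "
from cell import ctrl
print(ctrl.finish_job())"
```

```text
the job is handed in; nothing more can be done
None
```

I levelled the stand and handed the job in at about 22 s, still pressing the spirit level with about 10 N and the bubble centred to within about 0.2 mm by the camera; the verdict was not shown.

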